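Reverse the dried needle holders and start the UV timer

TASK

Two or three dried needle holders lie with their handles in the white dryer. In the order red, yellow, blue (those that are there), snap each by its neck into the bench spring clip and let go, so that you can take it again by its other end, the handle, and lay it on the bench in any bay of the UV hood, needle end first, with all its steel under the roof and its handle sticking out. When all are in, press the green timer plunger on the hood fully down to its stop and let it come up; do not knock the other things away.

Things in the scene. Friction and masses are not known exactly. Their poses are not given: they have to be found in the camera images.
- red_neck (a point): Red needle holder (may be absent), 170 mm, 50 g, balanced near this point: the centre of its neck, on its axis (6 mm up when lying). x points to the needle. Along x: -90 to -20 mm red handle, 12 mm square; to +20 red round neck, 10 mm diameter; to +56 steel chuck, 12 mm square; to +80 steel needle, 3 mm. It starts on the bench, handle (nearly) inside the white dryer, needle out.
- red_tip (a point): Tip of the needle of the red needle holder, 80 mm from the neck's centre
- yellow_neck (a point): Yellow needle holder (may be absent), 170 mm, 50 g, balanced near this point: the centre of its neck, on its axis (6 mm up when lying). x points to the needle. Along x: -90 to -20 mm yellow handle, 12 mm square; to +20 yellow round neck, 10 mm diameter; to +56 steel chuck, 12 mm square; to +80 steel needle, 3 mm. It starts on the bench, handle (nearly) inside the white dryer, needle out.
- yellow_tip (a point): Tip of the needle of the yellow needle holder, 80 mm from the neck's centre
- blue_neck (a point): Blue needle holder (may be absent), 170 mm, 50 g, balanced near this point: the centre of its neck, on its axis (6 mm up when lying). x points to the needle. Along x: -90 to -20 mm blue handle, 12 mm square; to +20 blue round neck, 10 mm diameter; to +56 steel chuck, 12 mm square; to +80 steel needle, 3 mm. It starts on the bench, handle (nearly) inside the white dryer, needle out.
- blue_tip (a point): Tip of the needle of the blue needle holder, 80 mm from the neck's centre
- clip_seat (a point): Where the axis of a neck seated in the fixed spring clip lies, 36 mm above the bench. x (level) is the direction along which the neck lies (needle either way), y that in which the two sprung jaws give. A level neck pushed straight down snaps in at about 5 N and comes out straight up with as much. Both ends of the holder then stick out freely.
- clip: The black and steel spring clip, origin under its middle at bench height, x and y as for its seat. Jaws 20 mm long (x), 7 mm gap at 42 mm above the bench, flared lips 34 mm apart at their top, 53 mm above the bench; saddle 22 mm long, 31 mm above the bench; foot plate 70 by 75 mm, 6 mm high.
- dryer: Fixed white drying hood on the bench, open at the front and with no floor: inside 215 mm wide, 80 mm deep, 50 mm high, walls and roof 5 mm. Two partitions, 3 mm thick and 30 mm high, at 35 mm either side of the middle, make three bays; they begin 8 mm inside the mouth. Origin: centre of the mouth at bench height; x points in (away from the mouth), z up.
- uv_hood: Fixed UV hood on the bench, grey walls and amber-brown roof, open at the front and with no floor: inside 215 mm wide (y), 100 mm deep, 80 mm high, walls and roof 5 mm. Two partitions, 3 mm thick and 30 mm high, at 35 mm either side of the middle, make three bays; they begin 8 mm inside the mouth. Origin: centre of the mouth at bench height; x points in (away from the mouth), z up. The bays' middles lie at y = -70, 0 and 70 mm.
- plunger_top (a point): Centre of the flat top of the green plunger head (32 mm diameter) of the self-timer on the roof of the UV hood, 129 mm above the bench when up
- plunger (a joint): Travel of the green plunger, 0 m up, 0.012 m at its lower stop; it takes 4 N to start and 7 N at the stop, and springs back up
- oil: Bystander, loose: white bottle with a red cap, 29x29x56 mm; origin in the middle of its underside. Not to be knocked away
- dish: Bystander, loose: round petri dish, 92 mm diameter, 15 mm high; origin in the middle of its underside. Not to be knocked away
- counter: Bystander, loose: white tally counter, 53x46x42 mm; origin in the middle of its underside. Not to be knocked away
- dropper: Bystander, loose: amber dropper bottle, 34 mm diameter, 67 mm high; origin in the middle of its underside. Not to be knocked away

How it is judged:
By the outcome, as a careful person would: the job done as asked, in the order asked, and still so for the second after the job is handed in, with the robot touching nothing.
Of red, yellow, blue only 2 to 3 are there at a start; the rules pass over those that are not, and their reading is None.
At some moment in a run one of red, yellow, blue may be knocked a few centimetres aside while the robot is not near it.
Once in a run the grip may slacken for a moment while it holds something.
It also fails if it takes over 210 s, if anything falls off the work surface, if the arm or the gripper's body presses on something with over 40 N, if the wrist force passes 120 N, or if a joint passes its speed limit or range.

ROBOT

A 7-joint arm with a two-finger parallel gripper is mounted at the origin on a cart in front of the work surface, level with it; the furniture and walls round the work are solid. World frame = base frame: x ahead of the robot, y to its left, z up, the work surface at z = 0. Lengths are in m, angles in rad, forces in N, time in s.
With the tool pointing down it reaches from about 0.4 to 0.875 m from the base axis. Payload 4.4 kg.
Tool frame: the origin (TCP) lies midway between the tips of the shut fingers; the grasp point (between the pads) lies 19 mm behind it; z points along the fingers, y is the line along which they close (so a half turn about z gives the same grasp; the last joint's range is limited). The gripper opens to 85 mm and grips with 20 to 120 N. Pads are 22 mm wide; open, the fingers measure 114 mm over their backs; the gripper's body (76 mm by 85 mm) begins 54 mm behind the grasp point. The pads swing forward as they close: fully open they stand 13 mm farther back than shut.
Start: joints at [1.131, 0.628, 0.038, 1.517, -0.027, 0.996, -0.02], TCP at [0.237, -0.605, 0.231] pointing down, gripper open.
Joint ranges: [-3.06, 3.06], [-0.37, 2.12], [-1.25, 1.32], [0.18, 2.47], [-1.1, 4.24], [0.23, 1.98], [-2.94, 2.94]. Speed limits (rad/s): [2.57, 2.57, 3.14, 3.14, 3.14, 3.14, 3.14].

INTERFACE

Orientations are given as a rotation vector (axis times angle).
In Python, from rig import observe, snapshot, camera_model, close_job, trace gives the robot as it stands.
- The arm moves only by the tool step_arm, never from a script. Its argument "plan" is a list that holds one entry, the list of rows, each a list of 4 numbers: the shift along the tool's x, y, z in cm, then the turn about the tool's z in degrees. In form: [[[x, y, z, roll], ...]]. A call has 1 to 5 rows; each row is the pose to reach, as a shift and turn from the pose commanded when the call began, along the tool's axes at that moment; what a row does not reach only later rows make up. A row lasts 1/12 s, in which the tool goes at most 41.7 mm and 7.16 degrees, less where a joint would pass 70% of its speed; a pose out of reach is approached as far as the arm can. A call with a gripper value outside its range is refused whole. "fingers" is the closure in counts, from 0 (fully open) to 255 (shut), set as the call begins (left out, the last holds). The fingers move at their own pace and stop on an object; "squeeze" is the grip in N (left out, the last holds). Time passes only in rows, so rows that repeat a pose let the fingers close. It gives the time, the measured TCP pose, the force, the opening and the grip force at its end, in the units of the state.
- observe(): the state, without advancing time (a new reading comes with each control period).
- snapshot(name): name is "scene" or "top"; returns (picture, depth): 480x640x3 uint8, red, green, blue; 480x640 float32, m along the optical axis (not along the pixel's ray), 0 where there is no reading.
- camera_model(name): a dict with "mtx" (3x3 intrinsics, pixels), "T" (4x4, takes a point from camera to world coordinates). Camera axes: x right, y up, looking along -z (the intrinsics and any distortion apply to the point x, -y, -z); pixel columns grow to the right and rows downward; lengths in m; the calibration is good to about 2 mm. A picture is of the moment at which its call begins. camera_model takes no time and is no camera call.
- close_job(): hands the job in; it is judged then, once.
Trained networks look in the newest picture that a camera, given by its name, has taken for a name from the list of things; names that differ only in an ending like _2 or _b are one class to them, and where a whole thing is asked for, a point or a joint stands for the part that bears it (a point fixed in the world has none). Each returns a list of dicts, best first, with "score" (0 to 1); they miss things now and then, are a little off and sometimes report something else, mostly with a low value. They report only what shows in the picture. A call takes as long as a camera call.
- trace(camera, name): "region" (480x640 bool, what is visible of it) and "pixel" ([row, column] in pixels, amid what is visible of it).
The state is a dict: "time_s": time; "joints": joint angles; "joint_velocities": joint speeds; "effort": joint torques, N m; "eef_pos": TCP position; "tool_rot": TCP orientation; "contact_force": force on the tool from outside, world axes, zero at the start; "ft_torque": the same for the moment, N m; "gripper_width": opening from 0.0 (shut) to 1.0 (fully open); "gripper_force": force on a finger pad.
Only numpy, scipy, OpenCV 4.12 (cv2) and the standard library are available. Lean on these libraries where they do the work, as an engineer would, in place of code of your own. Each camera call takes 0.05 s, during which the arm holds its last target. There are 200 camera calls.

## Working session

There is one attempt and no reset: what is moved stays moved. The work goes in short steps, Python scripts to look and compute and a tool call to move; the robot and the scene stay as the last step left them, time stands still between calls to the robot, and variables do not carry over. Pictures are saved under pics/ and viewed, at most 14 in all, crops included, and the job is handed in when it is done.

Besides the shell and the picture viewer there is one more tool, called in YAML: its name, and indented under it one key for each argument. step_arm: Moves the arm, as the interface text tells. Its arguments: {"type":"object","properties":{"plan":{"type":"array"},"fingers":{"type":"number"},"squeeze":{"type":"number"}},"required":["plan"]}

```bash
ls; mkdir -p pics
cat > h.py <<'E'
import numpy as np, cv2
from scipy.spatial.transform import Rotation as R
from rig import observe, snapshot, camera_model, close_job, trace
def cloud(cam, d):
    m=camera_model(cam); K=np.array(m["mtx"]);T=np.array(m["T"])
    v,u=np.mgrid[0:480,0:640]
    p=np.stack([(u-K[0,2])/K[0,0]*d,-(v-K[1,2])/K[1,1]*d,-d],-1)
    return p@T[:3,:3].T+T[:3,3]
def save(n,a): cv2.imwrite(f"pics/{n}.png",a[...,::-1])
E
python3 - <<'E'
from h import *
s=observe(); print({k:np.round(v,3).tolist() for k,v in s.items()})
for c in("top","scene"):
    a,d=snapshot(c); save(c+"0",a); np.savez(f"{c}0.npz",a=a,d=d); m=camera_model(c); print({k:np.round(v,3).tolist() if not isinstance(v,str) else v for k,v in m.items()})
E
```

```text
pics
{'time_s': 0.0, 'joints': [1.131, 0.629, 0.038, 1.518, -0.027, 0.996, -0.02], 'joint_velocities': [-0.001, 0.001, 0.001, -0.0, 0.0, -0.0, -0.0], 'effort': [0.0, -56.34, 1.226, -19.345, 0.011, 0.011, -0.0], 'eef_pos': [0.237, -0.605, 0.23], 'tool_rot': [-3.085, -0.583, 0.001], 'contact_force': [1.054, -0.239, -1.325], 'ft_torque': [0.001, -0.001, -0.037], 'gripper_force': 0.0, 'gripper_width': 1.004}
{'mtx': [[436.432, 0.0, 327.056], [0.0, 436.432, 243.457], [0.0, 0.0, 1.0]], 'T': [[0.027, 0.984, -0.174, 0.264], [-1.0, 0.026, -0.003, -0.001], [0.002, 0.174, 0.985, 1.431], [0.0, 0.0, 0.0, 1.0]]}
{'mtx': [[441.614, 0.0, 313.679], [0.0, 441.614, 242.715], [0.0, 0.0, 1.0]], 'T': [[0.56, 0.334, -0.759, -0.273], [-0.828, 0.251, -0.5, -0.499], [0.024, 0.908, 0.417, 0.537], [0.0, 0.0, 0.0, 1.0]]}
```

View pics/top0.png

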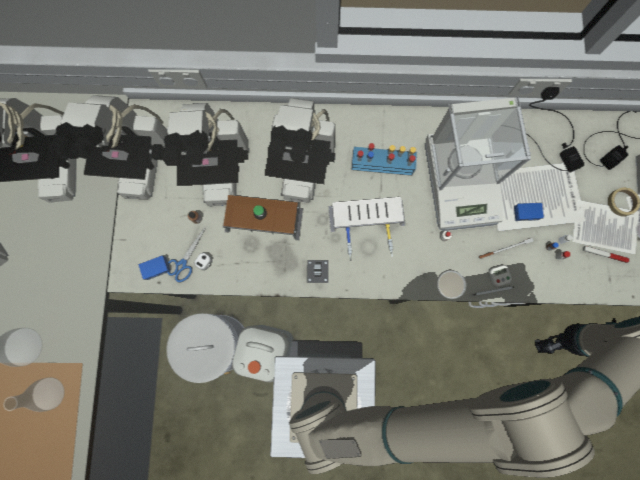

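View pics/scene0.png

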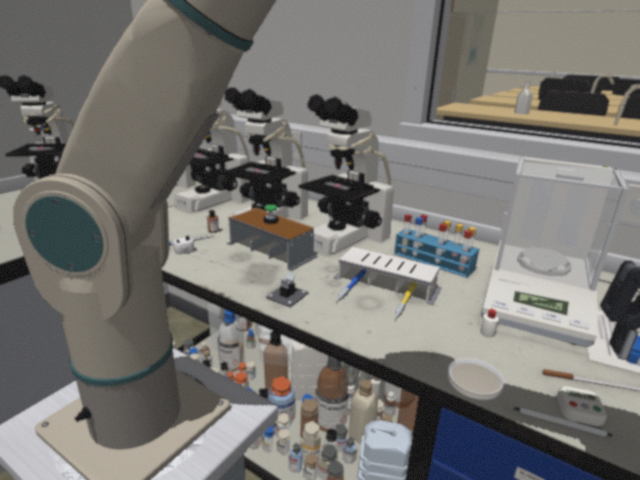

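Top view: the dryer is at (row 212, col 368), with blue at (240, 349) and yellow at (238, 389). There is no red. The UV hood is at (213, 262), its plunger at (212, 260), and the clip at (271, 317). Next I'll measure these.

```bash
cat >> h.py <<'E'
def holders(cam,names=("yellow","blue"),show=True):
    """axis of each lying holder from handle/neck mask + steel"""
    out={}
    a,d=snapshot(cam); P=cloud(cam,d)
    for n in names:
        for nm in (n+"_neck",n+"_tip"):
            r=trace(cam,nm)
            for q in r[:2]:
                g=P[q["region"]&(d>0)]
                print(nm,round(q["score"],2),np.round(q["pixel"]),q["region"].sum(),np.round(np.median(g,0),4) if len(g) else None)
                out.setdefault(nm,[]).append((q,g))
    return a,d,P,out
E
python3 - <<'E'
from h import *
a,d,P,o=holders("top",("red","yellow","blue"))
np.savez("o.npz",**{k:v[0][0]["region"] for k,v in o.items()})
def rect(m):
    p=P[m&(d>0)]
    (c,s,ang)=cv2.minAreaRect(p[:,:2].astype(np.float32)); return np.round(c,4),np.round(s,4),round(ang,2),np.round(np.percentile(p[:,2],[5,50,95]),4),len(p)
for n in("dryer","uv_hood","clip","plunger_top","oil","dish","counter","dropper"):
    for q in trace("top",n)[:1]:
        m=q["region"]; print(n,round(q["score"],2),np.round(q["pixel"]),rect(m))
        z=P[...,2]
        if n=="dryer": print(" roof",rect(m&(abs(z-.055)<.008)))
        if n=="uv_hood": print(" roof",rect(m&(abs(z-.085)<.008)))
        if n=="clip": print(" foot",rect(m&(abs(z-.006)<.006)), "top",rect(m&(z>.03)))
        if n=="plunger_top": print(" head",rect(m&(z>.115)))
big=cv2.resize(a[195:300,220:420],None,fx=4,fy=4,interpolation=cv2.INTER_CUBIC); save("crop1",big)
E
```

```text
red_tip 0.55 [212. 260.] 79 [0.5924 0.2157 0.13  ]
blue_neck 0.42 [243. 350.] 87 [ 0.5176 -0.0692  0.0114]
blue_neck 0.28 [285. 452.] 692 [ 0.3913 -0.4029  0.0153]
blue_tip 0.55 [241. 347.] 108 [ 0.5231 -0.0691  0.0111]
uv_hood 0.77 [215. 264.] (array([0.601 , 0.2193]), array([0.2637, 0.1286]), 85.31, array([0.0054, 0.0859, 0.0982]), 2595)
 roof (array([0.5907, 0.2166]), array([0.2264, 0.108 ]), 85.15, array([0.0812, 0.0861, 0.0907]), 2157)
clip 0.9 [270. 319.] (array([0.4257, 0.032 ]), array([0.0778, 0.0754]), 1.41, array([0.001 , 0.0078, 0.05  ]), 496)
 foot (array([0.4251, 0.0316]), array([0.0718, 0.0799]), 87.42, array([0.0021, 0.007 , 0.0112]), 375) top (array([0.4239, 0.0312]), array([0.0338, 0.0224]), 1.67, array([0.0305, 0.0465, 0.0547]), 75)
plunger_top 0.42 [211. 261.] (array([0.5926, 0.2155]), array([0.0297, 0.0284]), 50.04, array([0.1251, 0.1299, 0.1347]), 82)
 head (array([0.5926, 0.2155]), array([0.0297, 0.0284]), 50.04, array([0.1251, 0.1299, 0.1347]), 82)
oil 0.44 [209. 260.] (array([0.6   , 0.2181]), array([0.0438, 0.0292]), 17.73, array([0.0933, 0.1297, 0.1346]), 90)
dish 0.67 [285. 450.] (array([ 0.3905, -0.4071]), array([0.088, 0.097]), 1.43, array([0.0098, 0.0155, 0.0205]), 658)
dropper 0.72 [220. 196.] (array([0.5887, 0.4411]), array([0.0319, 0.035 ]), 3.7, array([0.0086, 0.0482, 0.0702]), 137)
```

View pics/crop1.png

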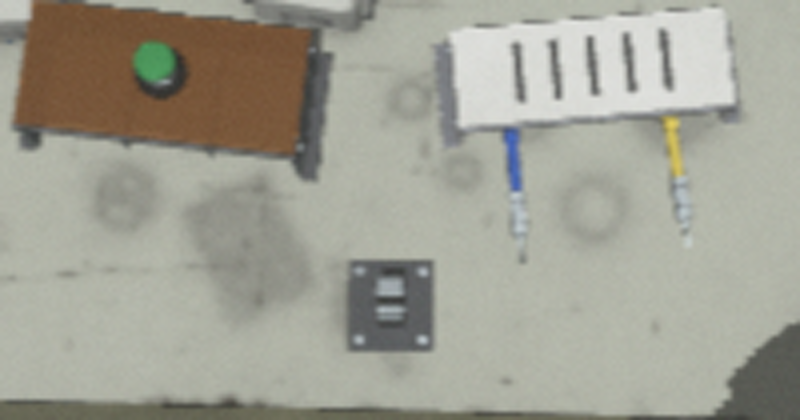

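The crop shows blue's colour/steel boundary at about (516, 193) in crop pixels and yellow's at (680, 178). Both needles point toward the robot, and the clip jaws open along world x. I'll fit the axes.

```bash
cat >> h.py <<'E'
def ray(cam,u,v,z):
    m=camera_model(cam); K=np.array(m["mtx"]);T=np.array(m["T"])
    u=np.asarray(u,float);v=np.asarray(v,float)
    D=np.stack([(u-K[0,2])/K[0,0],-(v-K[1,2])/K[1,1],-np.ones_like(u)],-1)@T[:3,:3].T
    return T[:3,3]+D*((z-T[2,3])/D[...,2])[...,None]
def masks(a):
    h=cv2.cvtColor(a,cv2.COLOR_RGB2HSV).astype(int)
    H,S,V=h[...,0],h[...,1],h[...,2]
    return {"blue":(abs(H-112)<14)&(S>120)&(V>60),"yellow":(abs(H-24)<8)&(S>130)&(V>90),"red":((H<8)|(H>172))&(S>130)&(V>60)}
def fit(a,n,box,z=.008,cam="top"):
    """colour part of a holder within box (x0,x1,y0,y1): centre, direction, ends along axis"""
    v,u=np.nonzero(masks(a)[n]); p=ray(cam,u,v,z)
    k=(p[:,0]>box[0])&(p[:,0]<box[1])&(p[:,1]>box[2])&(p[:,1]<box[3]); p=p[k][:,:2]
    if len(p)<8: print(n,"few",len(p)); return
    c=np.median(p,0); vx,vy,x0,y0=cv2.fitLine(p.astype(np.float32),cv2.DIST_HUBER,0,.01,.01).ravel()
    t=(p-[x0,y0])@[vx,vy]; e=[np.round([x0+q*vx,y0+q*vy],4) for q in (t.min(),t.max())]
    print(n,len(p),"c",np.round(c,4),"ends",*e,"len",round(np.ptp(t),4),"yaw",round(np.degrees(np.arctan2(vy,vx)),1))
def go(x,y,z,dyaw=0):
    s=observe(); Rm=R.from_rotvec(s["tool_rot"]).as_matrix()
    d=Rm.T@(np.array([x,y,z])-s["eef_pos"])*100
    print("shift cm",np.round(d,2),"tool x",np.round(Rm[:,0],3),"y",np.round(Rm[:,1],3),"z",np.round(Rm[:,2],3))
E
python3 - <<'E'
from h import *
a=np.load("top0.npz")["a"];d=np.load("top0.npz")["d"];P=cloud("top",d)
for n in("blue","yellow","red"): fit(a,n,(.4,.62,-.25,.05))
z=P[...,2]; m=(abs(z-.055)<.008)&(P[...,0]>.5)&(P[...,0]<.7)&(P[...,1]>-.26)&(P[...,1]<0)&(a.min(-1)>150)
p=P[m]; print(len(p),cv2.minAreaRect(p[:,:2].astype(np.float32)))
print(ray("top",np.array([220+516/4,220+680/4,220+521/4,220+688/4]),np.array([195+193/4,195+178/4,195+260/4,195+243/4]),.008)[:,:2].round(4))
go(.475,-.155,.20)
E
```

```text
blue 25 c [ 0.5493 -0.0656] ends [ 0.5256 -0.0675] [ 0.5697 -0.063 ] len 0.0444 yaw 5.9
yellow 21 c [ 0.5665 -0.1985] ends [ 0.5427 -0.2005] [ 0.5835 -0.1958] len 0.0411 yaw 6.6
red few 0
1591 ((0.615548312664032, -0.1271609663963318), (0.08631770312786102, 0.2246318757534027), 6.341589450836182)
[[ 0.5182 -0.0695]
 [ 0.5345 -0.2053]
 [ 0.4624 -0.0746]
 [ 0.4802 -0.2119]]
shift cm [ 38.56 -33.23   3.13] tool x [0.931 0.365 0.   ] y [ 0.365 -0.931 -0.   ] z [ 0.  0. -1.]
```

step_arm:
  plan:
    - [[17, -11, 3, 0], [17, -11, 3, 0], [17, -11, 3, 0], [17, -11, 3, 0], [17, -11, 3, 0]]
  fingers: 0
  squeeze: 80

```text
time_s: 1.27
eef_pos: [0.3568, -0.4384, 0.2012]
tool_rot: [-3.086, -0.584, -0.001]
contact_force: [1.5, -0.2, -0.7]
gripper_width: 0.997
gripper_force: 0.0
```

step_arm:
  plan:
    - [[17, -11, 3, 0], [17, -11, 3, 0], [17, -11, 3, 0], [17, -11, 3, 0], [17, -11, 3, 0]]

```text
time_s: 1.68
eef_pos: [0.475, -0.2738, 0.1713]
tool_rot: [-3.087, -0.585, -0.001]
contact_force: [0.4, 0.1, 0.2]
gripper_width: 0.997
gripper_force: 0.0
```

step_arm:
  plan:
    - [[7.3, -4.9, 2, 13.4], [7.3, -4.9, 2, 13.4], [7.3, -4.9, 2, 13.4], [7.3, -4.9, 2, 13.4], [7.3, -4.9, 2, 13.4]]

```text
time_s: 2.1
eef_pos: [0.5237, -0.2036, 0.1512]
tool_rot: [3.133, 0.223, -0.001]
contact_force: [-0.2, -0.7, 0.2]
gripper_width: 1.0
gripper_force: 0.0
```

Run:
```python
from h import *
s=observe(); print(s["time_s"],np.round(s["joints"],2)); go(.5235,-.2035,.004)
a,d=snapshot("scene"); save("s1",cv2.resize(a[220:340,300:480],None,fx=4,fy=4,interpolation=cv2.INTER_CUBIC))
a,d=snapshot("top"); 
for n in("blue","yellow","red"): fit(a,n,(.4,.62,-.25,.05))
```

```text
2.1 [ 0.25  0.61  0.11  1.85 -0.1   0.69 -1.01]
shift cm [-0.02 -0.02 14.72] tool x [ 0.99   0.142 -0.001] y [ 0.142 -0.99   0.   ] z [-0. -0. -1.]
blue 10 c [ 0.5629 -0.0638] ends [ 0.5561 -0.0639] [ 0.5697 -0.0636] len 0.0136 yaw 1.0
yellow few 0
red few 0
```

View pics/s1.png

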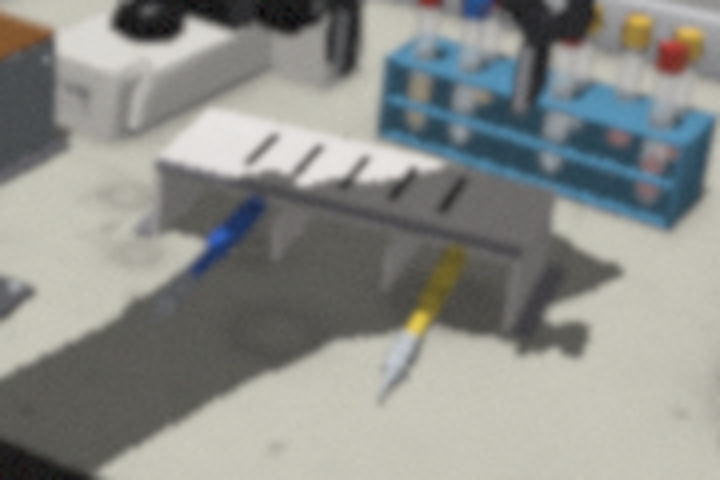

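The scene view shows yellow alone in the right bay and blue in the left bay. The middle bay is empty, so there is no red. I'll descend and grip yellow's chuck.

step_arm:
  plan:
    - [[0, 0, 4, 0], [0, 0, 8, 0], [0, 0, 12, 0], [0, 0, 14.7, 0], [0, 0, 14.7, 0]]

```text
time_s: 2.62
eef_pos: [0.5189, -0.2046, -0.0003]
tool_rot: [-3.131, -0.214, 0.014]
contact_force: [-0.1, -0.7, -0.2]
gripper_width: 1.0
gripper_force: 0.0
```

step_arm:
  plan:
    - [[0, 0, 0, 0], [0, 0, 0, 0], [0, 0, 0, 0], [0, 0, 0, 0], [0, 0, 0, 0]]
  fingers: 255

```text
time_s: 3.03
eef_pos: [0.5247, -0.2044, 0.006]
tool_rot: [3.133, 0.219, 0.004]
contact_force: [-0.2, -0.2, 0.8]
gripper_width: 0.3
gripper_force: 0.0
```

step_arm:
  plan:
    - [[0, 0, 0, 0], [0, 0, 0, 0], [0, 0, 0, 0], [0, 0, 0, 0], [0, 0, 0, 0]]

```text
time_s: 3.45
eef_pos: [0.5244, -0.2041, 0.0058]
tool_rot: [3.133, 0.219, 0.003]
contact_force: [-1.3, 0.1, 8.4]
gripper_width: 0.107
gripper_force: 78.5
```

step_arm:
  plan:
    - [[0, 0, -1, 0], [-1, 0, -3, 0], [-3, 0, -5, 0], [-5, 0, -8, 0], [-7, 0, -11, 0]]

```text
time_s: 3.87
eef_pos: [0.4527, -0.213, 0.115]
tool_rot: [-3.133, -0.221, 0.003]
contact_force: [-0.0, -0.8, -0.6]
gripper_width: 0.099
gripper_force: 78.1
```

step_arm:
  plan:
    - [[-2, 0, -1, 0], [-2, 0, -1, 0], [-2, 0, -1, 0], [-2, 0, -1, 0], [-2, 0, -1, 0]]

```text
time_s: 4.28
eef_pos: [0.4354, -0.216, 0.1239]
tool_rot: [-3.134, -0.221, -0.0]
contact_force: [-0.3, 0.1, 0.0]
gripper_width: 0.113
gripper_force: 55.5
```

Run:
```python
from h import *
s=observe(); print(s["time_s"],s["eef_pos"],s["gripper_width"],s["gripper_force"],np.round(s["joints"],2))
a,d=snapshot("scene"); save("s2",cv2.resize(a[150:350,280:520],None,fx=3,fy=3,interpolation=cv2.INTER_CUBIC))
```

```text
4.2833 [ 0.43539418 -0.21601208  0.12394474] 0.11337327900554238 55.483826505515026 [ 0.34  0.57  0.09  2.07 -0.1   0.51 -0.93]
```

View pics/s2.png

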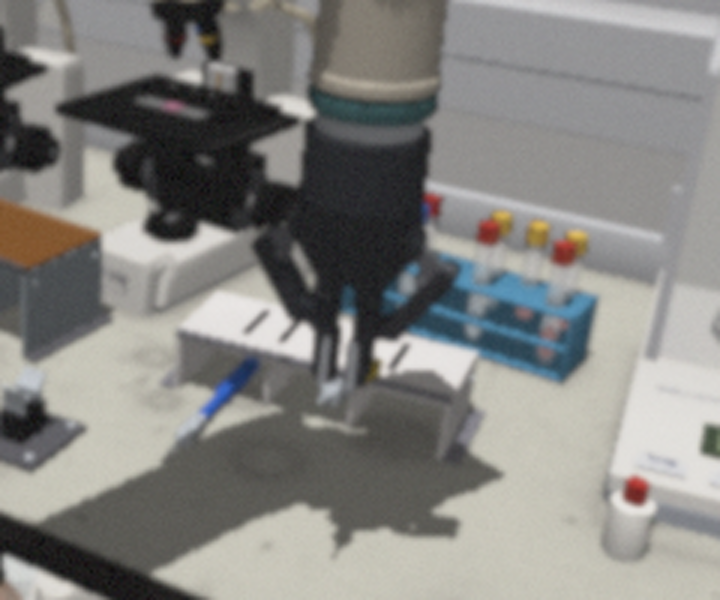

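Yellow is held by the chuck at crop (330, 388), and the grip force dipped briefly. I'll swing it toward the clip with the needle to -y.

step_arm:
  plan:
    - [[1, -11, -0.6, -17], [2, -21.4, -0.6, -35], [2, -21.4, -0.6, -35], [2, -21.4, -0.6, -35], [2, -21.4, -0.6, -35]]

```text
time_s: 4.75
eef_pos: [0.4246, -0.0062, 0.1296]
tool_rot: [-2.919, -1.161, 0.001]
contact_force: [1.7, 0.2, -0.1]
gripper_width: 0.099
gripper_force: 78.7
```

step_arm:
  plan:
    - [[0, 0, 0, -35], [0, 0, 0, -35], [0, 0, 0, -35], [0, 0, 0, -35], [0, 0, 0, -35]]

```text
time_s: 5.17
eef_pos: [0.4251, -0.0077, 0.1295]
tool_rot: [-2.433, -1.986, 0.001]
contact_force: [-0.1, -0.1, -0.8]
gripper_width: 0.098
gripper_force: 78.7
```

step_arm:
  plan:
    - [[0, 0, 0, -13.5], [0, 0, 0, -13.5], [0, 0, 0, -13.5], [0, 0, 0, -13.5], [0, 0, 0, -13.5]]

```text
time_s: 5.58
eef_pos: [0.4249, -0.0083, 0.1298]
tool_rot: [-2.195, -2.247, 0.0]
contact_force: [0.1, 0.3, -1.0]
gripper_width: 0.097
gripper_force: 78.7
```

Run:
```python
from h import *
go(.4254,-.0015,.09); s=observe();print(s["time_s"],s["eef_pos"],s["gripper_width"],s["gripper_force"],np.round(s["joints"],2))
a,d=snapshot("scene"); save("s3",cv2.resize(a[180:340,230:430],None,fx=4,fy=4,interpolation=cv2.INTER_CUBIC))
```

```text
shift cm [0.68 0.07 3.98] tool x [-0.024  1.     0.   ] y [ 1.     0.024 -0.001] z [-0.001  0.    -1.   ]
5.5833 [ 0.42488525 -0.00827545  0.12982122] 0.09739989070011897 78.7100478815455 [ 0.15  0.51 -0.27  2.21  0.3   0.46 -0.34]
```

View pics/s3.png

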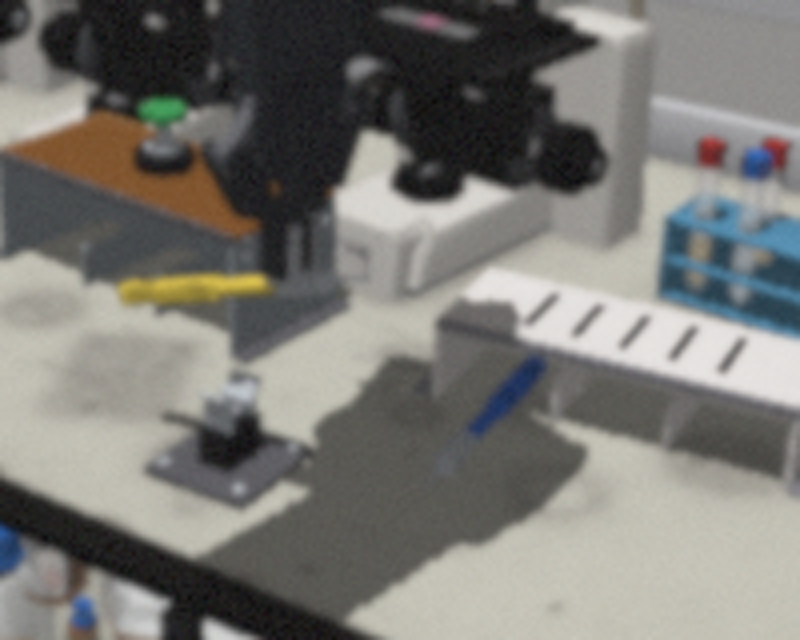

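Yellow is visible in the hand, with the handle end at crop (120, 290) and the steel boundary at (270, 283). I'll check its pitch and axial position.

```bash
cat >> h.py <<'E'
def held(n,a,x0,d=None,cam="scene",tip=None):
    """coloured pixels of a holder held along y in plane x=x0: y,z line and ends"""
    m=camera_model(cam); K=np.array(m["mtx"]);T=np.array(m["T"])
    M=masks(a)[n]; nb,l,st,ce=cv2.connectedComponentsWithStats(M.astype(np.uint8),connectivity=8)
    for i in range(1,nb):
        if st[i,4]<25: continue
        v,u=np.nonzero(l==i)
        D=np.stack([(u-K[0,2])/K[0,0],-(v-K[1,2])/K[1,1],-np.ones(len(u))],-1)@T[:3,:3].T
        p=T[:3,3]+D*((x0-T[0,3])/D[:,0])[:,None]; p=p[:,1:]
        vx,vy,cx,cy=cv2.fitLine(p.astype(np.float32),cv2.DIST_HUBER,0,.01,.01).ravel()
        t=(p-[cx,cy])@[vx,vy]
        print(n,st[i],"ends yz",*[np.round([cx+q*vx,cy+q*vy],4) for q in np.percentile(t,[0.5,99.5])],"pitch",round(np.degrees(np.arctan(vy/vx)),1))
        if d is not None:
            P=cloud(cam,d)[v,u]; print("  depth x median",np.round(np.median(P,0),4))
E
python3 - <<'E'
from h import *
a,d=snapshot("scene"); held("yellow",a,.42,d)
E
```

```text
yellow [456 224   6   7  33] ends yz [-0.3273  0.2689] [-0.3255  0.2575] pitch -81.0
  depth x median [ 0.802  -0.2313  0.1128]
yellow [260 249  37   7 179] ends yz [0.0047 0.125 ] [0.1043 0.0915] pitch -18.6
  depth x median [0.4159 0.0521 0.1095]
```

The handle droops 18.6° because the grip slackened during the lift. I'll level it on free bench at (0.41, -0.20) and regrip harder.

step_arm:
  plan:
    - [[-4, -0.4, 0, 0], [-8, -0.8, 0, 0], [-12, -1.2, 0, 0], [-16, -1.6, 0, 0], [-19.2, -2, 0, 0]]

```text
time_s: 6.1
eef_pos: [0.4094, -0.204, 0.1301]
tool_rot: [2.195, 2.247, -0.001]
contact_force: [1.0, 0.0, -0.1]
gripper_width: 0.102
gripper_force: 78.7
```

step_arm:
  plan:
    - [[0, 0, 2, 0], [0, 0, 4, 0], [0, 0, 6, 0], [0, 0, 7.5, 0], [0, 0, 7.5, 0]]
  squeeze: 20

```text
time_s: 6.52
eef_pos: [0.4084, -0.2003, 0.053]
tool_rot: [-2.19, -2.247, 0.003]
contact_force: [0.3, 0.6, -0.3]
gripper_width: 0.101
gripper_force: 78.7
```

step_arm:
  plan:
    - [[0, 0, 1, 0], [0, 0, 2, 0], [0, 0, 3, 0], [0, 0, 4, 0], [0, 0, 4.8, 0]]

```text
time_s: 6.93
eef_pos: [0.411, -0.2015, 0.0077]
tool_rot: [2.191, 2.248, -0.0]
contact_force: [-0.4, -0.2, 0.9]
gripper_width: 0.097
gripper_force: 83.5
```

step_arm:
  plan:
    - [[0, 0, 0, 0], [0, 0, 0, 0], [0, 0, 0, 0], [0, 0, 0, 0], [0, 0, 0, 0]]
  fingers: 170

```text
time_s: 7.35
eef_pos: [0.4102, -0.2011, 0.0077]
tool_rot: [2.191, 2.25, 0.0]
contact_force: [0.1, -0.1, -0.8]
gripper_width: 0.332
gripper_force: 0.0
```

Run:
```python
from h import *
go(.41,-.20,.006); a,d=snapshot("scene"); held("yellow",a,.41,d)
a,d=snapshot("top"); fit(a,"yellow",(.37,.47,-.3,0)); fit(a,"blue",(.4,.62,-.25,.05))
```

```text
shift cm [ 0.11 -0.02  0.17] tool x [-0.026  1.    -0.001] y [1.    0.026 0.001] z [ 0.001 -0.001 -1.   ]
yellow [456 224   6   7  33] ends yz [-0.3287  0.2724] [-0.3282  0.2616] pitch -87.6
  depth x median [ 0.8025 -0.2317  0.112 ]
yellow [322 311  44  19 199] ends yz [-0.1786  0.0048] [-0.0741  0.0032] pitch -0.9
  depth x median [ 0.4033 -0.1248  0.0093]
yellow 44 c [ 0.4071 -0.1009] ends [ 0.4064 -0.078 ] [ 0.4084 -0.1499] len 0.0719 yaw -88.4
blue 25 c [ 0.5493 -0.0656] ends [ 0.5256 -0.0675] [ 0.5697 -0.063 ] len 0.0444 yaw 5.9
```

step_arm:
  plan:
    - [[0.6, 0, 0.2, 0], [0.6, 0, 0.2, 0], [0.6, 0, 0.2, 0], [0.6, 0, 0.2, 0], [0.6, 0, 0.2, 0]]

```text
time_s: 7.87
eef_pos: [0.4098, -0.1952, 0.0052]
tool_rot: [2.192, 2.25, -0.0]
contact_force: [-0.3, -0.8, 0.2]
gripper_width: 0.331
gripper_force: 0.0
```

step_arm:
  plan:
    - [[0, 0, 0, 0], [0, 0, 0, 0], [0, 0, 0, 0], [0, 0, 0, 0], [0, 0, 0, 0]]
  fingers: 255
  squeeze: 120

```text
time_s: 8.28
eef_pos: [0.4098, -0.1951, 0.0057]
tool_rot: [2.192, 2.25, -0.0]
contact_force: [-0.7, 1.3, 6.7]
gripper_width: 0.09
gripper_force: 118.3
```

step_arm:
  plan:
    - [[0, 0, -2, 0], [0, 0, -4, 0], [0, 0, -6, 0], [0, 0, -8, 0], [0, 0, -9, 0]]

```text
time_s: 8.7
eef_pos: [0.4103, -0.1952, 0.097]
tool_rot: [2.191, 2.249, 0.001]
contact_force: [0.1, 0.5, -1.4]
gripper_width: 0.088
gripper_force: 118.2
```

step_arm:
  plan:
    - [[4, 0, 0, 0], [8, 0, 0, 0], [12, 0.3, 0, 0], [16, 0.6, 0, 0], [19, 1, 0, 0]]

```text
time_s: 9.12
eef_pos: [0.4143, -0.0017, 0.0954]
tool_rot: [-2.189, -2.252, -0.002]
contact_force: [1.1, 0.9, -0.3]
gripper_width: 0.089
gripper_force: 118.3
```

Run:
```python
from h import *
a,d=snapshot("scene"); s=observe(); held("yellow",a,s["eef_pos"][0],d); go(.4255,-.0015,.08); print(s["eef_pos"],s["gripper_force"])
```

```text
yellow [457 224   5   7  31] ends yz [-0.3275  0.2591] [-0.3271  0.27  ] pitch 88.1
  depth x median [ 0.8025 -0.2322  0.1118]
yellow [253 249  38  15 184] ends yz [0.017  0.0954] [0.1211 0.0933] pitch -1.2
  depth x median [0.4081 0.0661 0.1001]
shift cm [-0.71  0.88  1.58] tool x [-0.037  0.999  0.007] y [0.999 0.037 0.004] z [ 0.004  0.007 -1.   ]
[0.41636343 0.00520084 0.09584682] 118.28983277315274
```

step_arm:
  plan:
    - [[0, 0, 0, 0], [0, 0, 0, 0], [0, 0, 0, 0]]

```text
time_s: 9.42
eef_pos: [0.4143, -0.006, 0.0951]
tool_rot: [2.194, 2.249, -0.002]
contact_force: [-0.2, -0.6, -1.5]
gripper_width: 0.085
gripper_force: 118.3
```

Run:
```python
from h import *
a,d=snapshot("scene"); s=observe(); held("yellow",a,s["eef_pos"][0]); go(.4252,-.0005,.065)
a,d=snapshot("top"); fit(a,"yellow",(.37,.47,-.05,.2),z=.1)
P=cloud("top",d); print(s["eef_pos"])
```

```text
yellow [457 224   5   7  31] ends yz [-0.328  0.26 ] [-0.3277  0.2708] pitch 88.1
yellow [254 249  38  16 192] ends yz [0.0128 0.0963] [0.1162 0.0944] pitch -1.1
shift cm [0.55 1.1  3.  ] tool x [-0.024  1.    -0.001] y [ 1.     0.024 -0.001] z [-0.001 -0.001 -1.   ]
yellow 76 c [0.4116 0.0741] ends [0.411 0.111] [0.4121 0.0343] len 0.0767 yaw -89.2
[ 0.41433697 -0.00627351  0.0950495 ]
```

step_arm:
  plan:
    - [[0.2, 1.1, 0, 0], [0.2, 1.1, 1.5, 0], [0.2, 1.1, 3, 0], [0.2, 1.1, 3.5, 0], [0.2, 1.1, 3.5, 0]]

```text
time_s: 9.93
eef_pos: [0.4246, -0.0035, 0.0593]
tool_rot: [-2.193, -2.248, 0.004]
contact_force: [-0.3, -0.3, -0.5]
gripper_width: 0.084
gripper_force: 118.3
```

step_arm:
  plan:
    - [[0, 0, 0.5, 0], [0, 0, 1.0, 0], [0, 0, 1.5, 0], [0, 0, 2, 0], [0, 0, 2.4, 0]]

```text
time_s: 10.35
eef_pos: [0.4258, -0.0025, 0.0359]
tool_rot: [2.192, 2.25, 0.0]
contact_force: [0.5, -0.4, -0.5]
gripper_width: 0.083
gripper_force: 118.8
```

step_arm:
  plan:
    - [[0, 0, 0.1, 0], [0, 0, 0.2, 0], [0, 0, 0.2, 0], [0, 0, 0.2, 0], [0, 0, 0.2, 0]]

```text
time_s: 10.77
eef_pos: [0.4257, -0.0025, 0.0348]
tool_rot: [2.191, 2.25, 0.0]
contact_force: [-1.2, -0.4, 8.2]
gripper_width: 0.085
gripper_force: 119.8
```

Run:
```python
from h import *
a,d=snapshot("scene"); s=observe(); held("yellow",a,.4245); go(.4252,-.004,.036); print(s["contact_force"])
save("s4",cv2.resize(a[190:330,220:400],None,fx=4,fy=4,interpolation=cv2.INTER_CUBIC))
```

```text
yellow [456 224   6   7  33] ends yz [-0.3262  0.2672] [-0.3244  0.2556] pitch -81.1
yellow [258 270  22  12 105] ends yz [0.0546 0.0358] [0.1177 0.0365] pitch 0.6
shift cm [-0.14 -0.06 -0.12] tool x [-0.026  1.    -0.   ] y [1.    0.026 0.001] z [ 0.001 -0.    -1.   ]
[-1.6705342  -0.67098032  7.23514642]
```

View pics/s4.png

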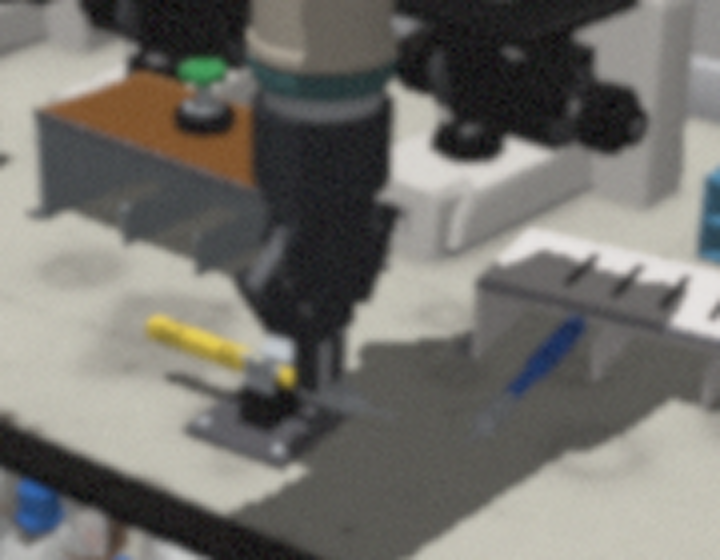

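It is seated and level: axis at z = 0.036, 8 N at the saddle. The image shows the yellow neck between the jaws at (270, 370). I'll release and regrip by the handle.

step_arm:
  plan:
    - [[0, 0, -0.2, 0], [0, 0, -0.2, 0], [0, 0, -0.2, 0], [0, 0, -0.2, 0], [0, 0, -0.2, 0]]
  fingers: 120
  squeeze: 120

```text
time_s: 11.23
eef_pos: [0.4256, -0.0024, 0.0361]
tool_rot: [-2.192, -2.251, 0.0]
contact_force: [0.1, 0.1, -0.4]
gripper_width: 0.532
gripper_force: 0.0
```

step_arm:
  plan:
    - [[0, 0, -3, 0], [0, 0, -6, 0], [2, 0, -8, 0], [5, 0, -8, 0], [7.9, 0, -8, 0]]

```text
time_s: 11.65
eef_pos: [0.4245, 0.0767, 0.1173]
tool_rot: [2.195, 2.245, 0.004]
contact_force: [0.7, -0.1, -0.2]
gripper_width: 0.531
gripper_force: 0.0
```

Run:
```python
from h import *
a,d=snapshot("scene"); held("yellow",a,.4245)
a,d=snapshot("top"); fit(a,"blue",(.4,.62,-.25,.05)); fit(a,"yellow",(.37,.47,-.05,.2),z=.04);go(.4235,.076,.036)
```

```text
yellow [456 224   6   7  33] ends yz [-0.3257  0.2672] [-0.3249  0.2557] pitch -86.1
yellow [258 271  22  11  92] ends yz [0.0546 0.0348] [0.1179 0.0346] pitch -0.2
blue few 2
yellow few 0
shift cm [-0.61 -0.13  8.1 ] tool x [-0.033  0.999  0.004] y [0.999 0.033 0.003] z [ 0.003  0.004 -1.   ]
```

step_arm:
  plan:
    - [[0, 0, 3, 0], [0, 0, 6, 0], [0, 0, 8, 0], [0, 0, 8, 0], [0, 0, 8, 0]]

```text
time_s: 12.17
eef_pos: [0.4226, 0.0761, 0.0356]
tool_rot: [-2.19, -2.251, 0.004]
contact_force: [-0.0, 0.7, -0.2]
gripper_width: 0.528
gripper_force: 0.0
```

step_arm:
  plan:
    - [[0, 0, 0, 0], [0, 0, 0, 0], [0, 0, 0, 0], [0, 0, 0, 0], [0, 0, 0, 0]]
  fingers: 255
  squeeze: 120

```text
time_s: 12.58
eef_pos: [0.4244, 0.0766, 0.037]
tool_rot: [2.191, 2.25, 0.003]
contact_force: [-0.2, 0.4, 3.2]
gripper_width: 0.076
gripper_force: 118.3
```

step_arm:
  plan:
    - [[0, 0, 0, 0], [0, 0, -0.5, 0], [0, 0, -1, 0], [0, 0, -2, 0], [0, 0, -3, 0]]

```text
time_s: 13.0
eef_pos: [0.423, 0.0764, 0.0666]
tool_rot: [-2.191, -2.25, 0.002]
contact_force: [1.1, -0.6, -0.2]
gripper_width: 0.076
gripper_force: 118.6
```

step_arm:
  plan:
    - [[0, 0, -2, 0], [0, 0, -3, 0], [0, 0, -3, 0], [0, 0, -3, 0], [0, 0, -3, 0]]

```text
time_s: 13.42
eef_pos: [0.4232, 0.0762, 0.0959]
tool_rot: [-2.192, -2.25, 0.001]
contact_force: [0.6, -0.8, -1.0]
gripper_width: 0.074
gripper_force: 118.6
```

Run:
```python
from h import *
a,d=snapshot("scene"); s=observe(); held("yellow",a,.4245); go(.423,.076,.036); print(s["contact_force"],s["joints"].round(2) if hasattr(s["joints"],"round") else s["joints"])
save("s5",cv2.resize(a[160:330,220:400],None,fx=3,fy=3,interpolation=cv2.INTER_CUBIC))
```

```text
yellow [457 224   5   7  31] ends yz [-0.3255  0.2559] [-0.3251  0.2668] pitch 88.1
yellow [256 248   9   7  42] ends yz [0.0968 0.0946] [0.1209 0.0923] pitch -5.2
yellow [273 253  22  11  95] ends yz [0.0133 0.0949] [0.0699 0.0932] pitch -1.7
shift cm [-0.02  0.    5.96] tool x [-0.026  1.    -0.   ] y [ 1.     0.026 -0.001] z [-0.001 -0.    -1.   ]
[-0.95619738  0.73328853 -0.95208069] [ 0.1   0.61 -0.49  2.22  0.67  0.45 -0.91]
```

View pics/s5.png

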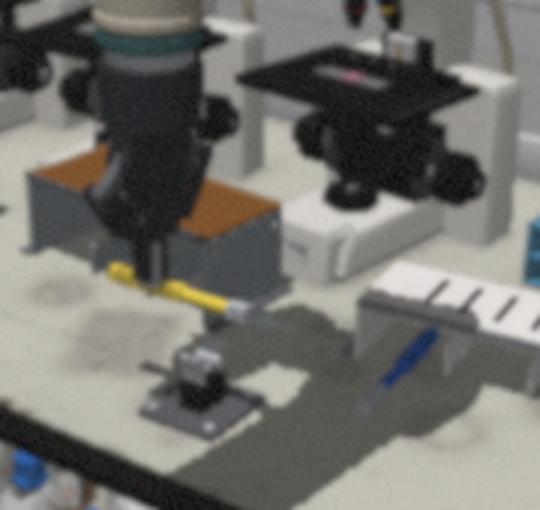

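Held level at the handle (-44 mm). I'll carry it to the UV hood, using the middle bay for yellow.

step_arm:
  plan:
    - [[4, -0.6, -1, 0], [8, -1.2, -1, 0], [12, -1.8, -1, 0], [15.8, -2.4, -1, 0], [15.8, -2.4, -1, 0]]

```text
time_s: 13.88
eef_pos: [0.3934, 0.2443, 0.1064]
tool_rot: [-2.174, -2.26, -0.011]
contact_force: [0.4, 0.4, -0.7]
gripper_width: 0.079
gripper_force: 118.6
```

step_arm:
  plan:
    - [[0, 0, 0, -35], [0, 0, 0, -35], [0, 0, 0, -35], [0, 0, 0, -35], [0, 0, 0, -35]]

```text
time_s: 14.3
eef_pos: [0.3948, 0.2334, 0.1053]
tool_rot: [-1.404, -2.81, 0.003]
contact_force: [0.1, 0.1, -0.1]
gripper_width: 0.073
gripper_force: 118.6
```

step_arm:
  plan:
    - [[0, 0, 0, -35], [0, 0, 0, -35], [0, 0, 0, -35], [0, 0, 0, -35], [0, 0, 0, -35]]

```text
time_s: 14.72
eef_pos: [0.3949, 0.2333, 0.1053]
tool_rot: [-0.494, -3.101, 0.002]
contact_force: [0.3, 0.0, -0.3]
gripper_width: 0.08
gripper_force: 118.6
```

step_arm:
  plan:
    - [[0, 0, 0, -13.7], [0, 0, 0, -13.7], [0, 0, 0, -13.7], [0, 0, 0, -13.7], [0, 0, 0, -13.7]]

```text
time_s: 15.13
eef_pos: [0.3951, 0.2336, 0.1057]
tool_rot: [-0.135, -3.138, 0.001]
contact_force: [0.4, -0.2, 0.1]
gripper_width: 0.079
gripper_force: 118.6
```

Run:
```python
from h import *
s=observe(); go(.395,.233,.02); go(.4866,.2254,.02);print(s["eef_pos"],s["gripper_force"],s["joints"])
a,d=snapshot("top"); fit(a,"blue",(.4,.62,-.25,.05)); fit(a,"yellow",(.37,.5,.1,.3),z=.1); fit(a,"yellow",(.3,.5,.1,.3),z=.1)
```

```text
shift cm [-0.   -0.05  8.57] tool x [-0.996  0.086  0.001] y [ 0.086  0.996 -0.001] z [-0.001 -0.001 -1.   ]
shift cm [-9.19 -0.02  8.57] tool x [-0.996  0.086  0.001] y [ 0.086  0.996 -0.001] z [-0.001 -0.001 -1.   ]
[0.39511452 0.23356662 0.10572855] 118.62450633198023 [-0.00906059  0.73432234 -0.89438576  2.13493203  0.91264062  0.72125537
 -0.04227039]
blue few 0
yellow few 4
yellow 16 c [0.3645 0.2384] ends [0.3554 0.2398] [0.3741 0.237 ] len 0.0189 yaw -8.6
```

step_arm:
  plan:
    - [[0, 0, 4, 0], [0, 0, 8, 0], [0, 0, 8.8, 0], [0, 0, 8.8, 0], [0, 0, 8.8, 0]]

```text
time_s: 15.6
eef_pos: [0.395, 0.2342, 0.0181]
tool_rot: [-0.131, -3.138, 0.001]
contact_force: [0.6, 0.7, -0.5]
gripper_width: 0.077
gripper_force: 118.6
```

Run:
```python
from h import *
a,d=snapshot("scene"); s=observe(); go(.4866,.2254,.018); trs=trace("scene","yellow_tip")
for q in trs[:3]:
    print(q["score"],q["pixel"],q["region"].sum())
save("s6",cv2.resize(a[190:310,150:350],None,fx=4,fy=4,interpolation=cv2.INTER_CUBIC))
```

```text
shift cm [-9.15 -0.16  0.09] tool x [-0.997  0.084 -0.001] y [0.084 0.997 0.001] z [ 0.001  0.001 -1.   ]
0.64 [266.5, 223.9] 218
```

View pics/s6.png

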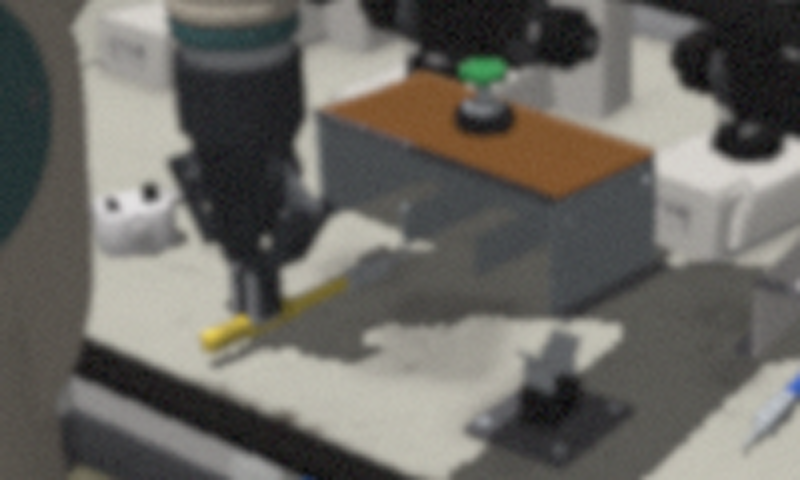

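The needle points at the middle bay, with its tip at crop (425, 243). I'll cross-check the hood's front edge from this camera.

Run:
```python
from h import *
p=ray("scene",[229.2,289.6],[217.2,238.9],.085); print(p.round(4),p.mean(0).round(4))
print(ray("scene",[150+425/4],[190+243/4],.018).round(4), "expected tip", np.round(np.array([.395,.2342])+.124*np.array([.997,-.084]),4))
```

```text
[[0.5485 0.3263 0.085 ]
 [0.5319 0.1048 0.085 ]] [0.5402 0.2156 0.085 ]
[[0.5349 0.219  0.018 ]] expected tip [0.5186 0.2238]
```

step_arm:
  plan:
    - [[-2, -0.1, 0, 0], [-4, -0.1, 0, 0], [-6, -0.2, 0, 0], [-8, -0.2, 0, 0], [-9.2, -0.2, 0, 0]]

```text
time_s: 16.12
eef_pos: [0.4903, 0.2239, 0.0199]
tool_rot: [0.136, 3.135, 0.002]
contact_force: [0.5, 0.7, -0.7]
gripper_width: 0.071
gripper_force: 118.6
```

step_arm:
  plan:
    - [[0, 0, 0.4, 0], [0, 0, 0.8, 0], [0, 0, 1.1, 0], [0, 0, 1.1, 0], [0, 0, 1.1, 0]]

```text
time_s: 16.53
eef_pos: [0.4861, 0.2242, 0.0081]
tool_rot: [0.129, 3.138, -0.002]
contact_force: [0.8, -1.7, 6.4]
gripper_width: 0.074
gripper_force: 119.8
```

Run:
```python
from h import *
a,d=snapshot("scene"); s=observe(); go(.4866,.2254,.006); print(s["contact_force"])
save("s7",cv2.resize(a[190:310,150:350],None,fx=4,fy=4,interpolation=cv2.INTER_CUBIC))
```

```text
shift cm [-0.04  0.12  0.21] tool x [-0.997  0.082 -0.001] y [ 0.082  0.997 -0.001] z [ 0.001 -0.001 -1.   ]
[-0.39589033 -2.34692162  6.63457373]
```

View pics/s7.png

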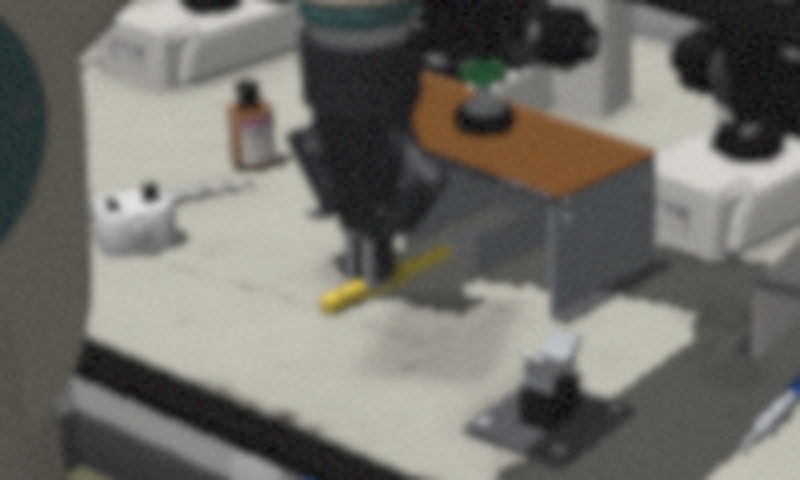

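Yellow lies in the middle bay on the bench (6 N contact). I'll release and back out.

step_arm:
  plan:
    - [[0, 0, 0, 0], [0, 0, 0, 0], [0, 0, 0, 0], [0, 0, 0, 0], [0, 0, 0, 0]]
  fingers: 120
  squeeze: 120

```text
time_s: 17.0
eef_pos: [0.4865, 0.2243, 0.0071]
tool_rot: [-0.13, -3.139, 0.0]
contact_force: [0.6, 0.6, 0.2]
gripper_width: 0.526
gripper_force: 0.0
```

step_arm:
  plan:
    - [[0, 0, -2, 0], [0, 0, -5, 0], [0, 0, -9, 0], [1, 0, -13, 0], [3, 0, -16, 0]]

```text
time_s: 17.42
eef_pos: [0.4588, 0.2273, 0.1696]
tool_rot: [0.135, 3.136, 0.004]
contact_force: [0.3, -0.2, 1.7]
gripper_width: 0.529
gripper_force: 0.0
```

step_arm:
  plan:
    - [[3, 0, -2, 0], [3, 0, -2, 0], [3, 0, -2, 0], [3, 0, -2, 0], [3, 0, -2, 0]]

```text
time_s: 17.83
eef_pos: [0.4276, 0.2286, 0.1863]
tool_rot: [-0.133, -3.138, 0.001]
contact_force: [-0.3, -0.2, -0.8]
gripper_width: 0.531
gripper_force: 0.0
```

Run:
```python
from h import *
a,d=snapshot("scene"); s=observe(); print(s["joints"])
b,d2=snapshot("top"); fit(b,"blue",(.4,.62,-.25,.05)); fit(b,"yellow",(.3,.6,.1,.35))
v,u=np.nonzero(masks(a)["yellow"]); p=ray("scene",u,v,.008); k=(p[:,0]<.6)&(p[:,1]>.1); p=p[k]; print(len(p), p[:,:2].min(0),p[:,:2].max(0))
v,u=np.nonzero(masks(a)["blue"]); p=ray("scene",u,v,.008); k=(p[:,0]<.62)&(p[:,1]>-.2)&(p[:,0]>.35); p=p[k]; print(len(p), p[:,:2].min(0),p[:,:2].max(0))
c=np.vstack([cv2.resize(a[190:310,150:390],None,fx=2.5,fy=2.5,interpolation=cv2.INTER_CUBIC),cv2.resize(b[195:300,200:440],(600,262),interpolation=cv2.INTER_CUBIC)]); save("s8",c)
go(.505,-.072,.2)
```

```text
[ 0.11227583  0.6495206  -1.01518198  1.99830332  0.71291213  0.90238806
  0.19684635]
blue few 1
yellow few 0
111 [0.44156519 0.21104313] [0.54588428 0.23644921]
84 [ 0.53008889 -0.07331071] [ 0.61914528 -0.05577464]
shift cm [-10.27 -29.31  -1.39] tool x [-0.996  0.085  0.002] y [ 0.085  0.996 -0.001] z [-0.002 -0.    -1.   ]
```

View pics/s8.png

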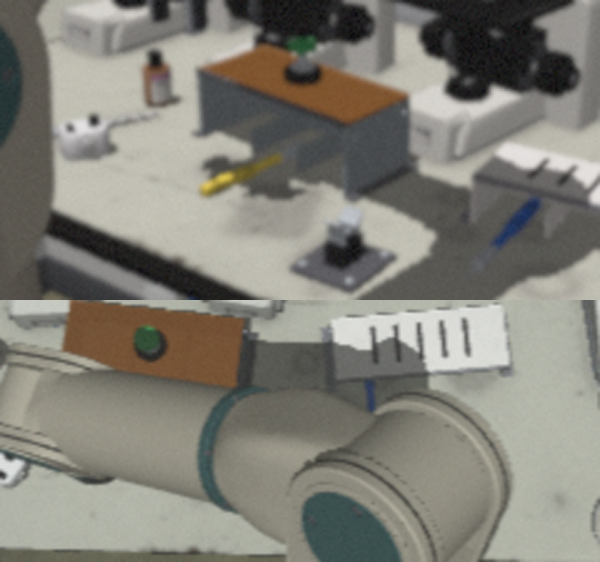

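Yellow lies in the middle bay with its handle out (crop (240, 172)). Blue is still in the left dryer bay. I'll go to blue and unwind the wrist by a half turn.

step_arm:
  plan:
    - [[-5.4, -14.5, 1.8, 0], [-5.4, -14.5, 1.8, 0], [-5.4, -14.5, 1.8, 0], [-5.4, -14.5, 1.8, 0], [-5.4, -14.5, 1.8, 0]]
  fingers: 0

```text
time_s: 18.35
eef_pos: [0.4696, 0.072, 0.1666]
tool_rot: [-0.148, -3.134, 0.009]
contact_force: [-0.4, -0.6, 0.2]
gripper_width: 1.0
gripper_force: 0.0
```

step_arm:
  plan:
    - [[-5.4, -14.5, 1.8, 35], [-5.4, -14.5, 1.8, 35], [-5.4, -14.5, 1.8, 35], [-5.4, -14.5, 1.8, 35], [-5.4, -14.5, 1.8, 35]]

```text
time_s: 18.77
eef_pos: [0.5112, -0.0773, 0.1487]
tool_rot: [-1.095, -2.943, 0.007]
contact_force: [0.0, 0.1, -1.1]
gripper_width: 1.001
gripper_force: 0.0
```

step_arm:
  plan:
    - [[0, 0, 0, 35], [0, 0, 0, 35], [0, 0, 0, 35], [0, 0, 0, 35], [0, 0, 0, 35]]

```text
time_s: 19.18
eef_pos: [0.5106, -0.0687, 0.1504]
tool_rot: [-1.915, -2.489, 0.0]
contact_force: [0.4, 0.5, -0.6]
gripper_width: 1.0
gripper_force: 0.0
```

step_arm:
  plan:
    - [[0, 0, 0, 35], [0, 0, 0, 35], [0, 0, 0, 35], [0, 0, 0, 35], [0, 0, 0, 35]]

```text
time_s: 19.6
eef_pos: [0.5106, -0.0686, 0.1504]
tool_rot: [-2.575, -1.798, 0.001]
contact_force: [0.5, -0.4, -0.4]
gripper_width: 0.998
gripper_force: 0.0
```

step_arm:
  plan:
    - [[0, 0, 0, 35], [0, 0, 0, 35], [0, 0, 0, 35], [0, 0, 0, 35], [0, 0, 0, 35]]

```text
time_s: 20.02
eef_pos: [0.5106, -0.0686, 0.1504]
tool_rot: [-2.997, -0.941, 0.001]
contact_force: [1.4, 0.2, 0.9]
gripper_width: 1.001
gripper_force: 0.0
```

step_arm:
  plan:
    - [[0, 0, 0, 29], [0, 0, 0, 29], [0, 0, 0, 29], [0, 0, 0, 29], [0, 0, 0, 29]]

```text
time_s: 20.43
eef_pos: [0.5106, -0.0685, 0.1505]
tool_rot: [3.137, 0.165, -0.002]
contact_force: [0.3, 0.1, 0.2]
gripper_width: 0.999
gripper_force: 0.0
```

Run:
```python
from h import *
a,d=snapshot("scene"); s=observe(); print(s["joints"],s["time_s"])
b,d2=snapshot("top"); fit(b,"blue",(.4,.62,-.25,.05)); fit(b,"yellow",(.3,.6,.1,.35))
v,u=np.nonzero(masks(a)["blue"]); p=ray("scene",u,v,.008); k=(p[:,0]<.62)&(p[:,1]>-.2)&(p[:,0]>.35); p=p[k]; print(len(p), p[:,:2].min(0),p[:,:2].max(0))
go(.510,-.0695,.004)
```

```text
[ 0.20679903  0.55754279 -0.18761495  1.96789943  0.16854706  0.63185132
 -1.54975024] 20.4833
blue few 0
yellow 60 c [0.491  0.2247] ends [0.4473 0.2291] [0.5484 0.2197] len 0.1015 yaw -5.4
84 [ 0.53008889 -0.07331071] [ 0.61914528 -0.05577464]
shift cm [-0.05  0.09 14.66] tool x [ 0.994  0.112 -0.001] y [ 0.112 -0.994  0.   ] z [-0.001 -0.    -1.   ]
```

step_arm:
  plan:
    - [[0, 0.1, 4, 0], [0, 0.1, 8, 0], [0, 0.1, 12, 0], [0, 0.1, 14.6, 0], [0, 0.1, 14.6, 0]]

```text
time_s: 20.95
eef_pos: [0.5068, -0.0692, 0.0002]
tool_rot: [-3.135, -0.175, 0.015]
contact_force: [-1.7, -0.5, -0.2]
gripper_width: 0.997
gripper_force: 0.0
```

step_arm:
  plan:
    - [[0, 0, 0, 0], [0, 0, 0, 0], [0, 0, 0, 0], [0, 0, 0, 0], [0, 0, 0, 0]]
  fingers: 255
  squeeze: 120

```text
time_s: 21.37
eef_pos: [0.5118, -0.07, 0.0068]
tool_rot: [3.137, 0.17, 0.005]
contact_force: [0.6, 0.0, 0.7]
gripper_width: 0.301
gripper_force: 0.0
```

step_arm:
  plan:
    - [[0, 0, 0, 0], [0, 0, 0, 0], [0, 0, 0, 0], [0, 0, 0, 0], [0, 0, 0, 0]]

```text
time_s: 21.78
eef_pos: [0.5114, -0.07, 0.0067]
tool_rot: [3.136, 0.17, 0.003]
contact_force: [-1.8, -0.8, 11.2]
gripper_width: 0.085
gripper_force: 118.5
```

step_arm:
  plan:
    - [[0, 0, -0.5, 0], [-1, 0, -1, 0], [-3, 0, -2, 0], [-6, 0, -4, 0], [-9, 0, -7, 0]]

```text
time_s: 22.2
eef_pos: [0.4198, -0.0792, 0.0741]
tool_rot: [-3.136, -0.172, 0.005]
contact_force: [-0.5, -1.0, 0.9]
gripper_width: 0.08
gripper_force: 118.5
```

step_arm:
  plan:
    - [[0, 0, -3, 0], [0, 0, -3, 0], [0, 0, -3, 0], [0, 0, -3, 0], [0, 0, -3, 0]]

```text
time_s: 22.62
eef_pos: [0.4217, -0.0794, 0.1041]
tool_rot: [-3.137, -0.171, 0.001]
contact_force: [-0.3, 1.0, -1.8]
gripper_width: 0.078
gripper_force: 118.6
```

Run:
```python
from h import *
a,d=snapshot("scene"); s=observe(); print(s["gripper_width"],s["gripper_force"],s["joints"])
go(.4254,-.004,.11)
v,u=np.nonzero(masks(a)["blue"]&(d>0)); P=cloud("scene",d)[v,u]; k=(P[:,0]<.6)&(P[:,0]>.3)&(P[:,1]>-.2)&(P[:,1]<.2); P=P[k]; print(len(P),P.min(0),P.max(0))
for x in np.arange(.42,.56,.02):
    q=P[abs(P[:,0]-x)<.01]; 
    if len(q): print(round(x,3),len(q),np.median(q,0).round(4))
```

```text
0.08089177170916366 118.57266476377845 [ 0.2350401   0.5570121  -0.16189007  2.22536873  0.23399069  0.37588881
 -1.58307175]
shift cm [ 1.21 -7.45 -0.61] tool x [ 0.994  0.109 -0.001] y [ 0.109 -0.994 -0.   ] z [-0.001  0.    -1.   ]
136 [ 0.35849513 -0.1127422  -0.52741803] [0.52777298 0.16459158 0.15215618]
0.44 43 [ 0.44    0.1122 -0.4991]
0.46 24 [ 0.4563  0.1092 -0.496 ]
0.48 27 [ 0.4767 -0.0773  0.1073]
0.5 22 [ 0.5007 -0.0749  0.1082]
0.52 11 [ 0.5204 -0.0724  0.1085]
```

step_arm:
  plan:
    - [[1.2, -7.5, 0, -35], [1.2, -7.5, 0, -35], [1.2, -7.5, 0, -35], [1.2, -7.5, 0, -35], [1.2, -7.5, 0, -35]]

```text
time_s: 23.08
eef_pos: [0.4251, -0.0023, 0.1037]
tool_rot: [-2.935, -1.119, 0.003]
contact_force: [0.2, -0.5, -0.6]
gripper_width: 0.084
gripper_force: 118.6
```

step_arm:
  plan:
    - [[0, 0, 0, -35], [0, 0, 0, -35], [0, 0, 0, -35], [0, 0, 0, -35], [0, 0, 0, -35]]

```text
time_s: 23.5
eef_pos: [0.4251, -0.0034, 0.1036]
tool_rot: [-2.464, -1.946, 0.002]
contact_force: [-0.4, -0.3, -0.1]
gripper_width: 0.081
gripper_force: 118.6
```

step_arm:
  plan:
    - [[0, 0, 0, -15.3], [0, 0, 0, -15.3], [0, 0, 0, -15.3], [0, 0, 0, -15.3], [0, 0, 0, -15.3]]

```text
time_s: 23.92
eef_pos: [0.4253, -0.0036, 0.1041]
tool_rot: [-2.194, -2.247, 0.001]
contact_force: [0.7, -0.6, -1.2]
gripper_width: 0.081
gripper_force: 118.6
```

Run:
```python
from h import *
a,d=snapshot("scene"); s=observe(); held("blue",a,.4245,d); print(s["eef_pos"],s["gripper_force"])
go(.4254,-.002,.06)
```

```text
blue [416 218   6   6  28] ends yz [-0.2575  0.2614] [-0.2527  0.2514] pitch -64.3
  depth x median [ 0.7818 -0.1303  0.1129]
blue [408 232   6   8  29] ends yz [-0.2456  0.2321] [-0.2447  0.218 ] pitch -86.1
  depth x median [ 0.786  -0.1121  0.061 ]
blue [419 236  18  16 139] ends yz [-0.2925  0.22  ] [-0.2621  0.2265] pitch 12.1
  depth x median [ 0.7918 -0.1631  0.0609]
blue [443 242  18  12 114] ends yz [-0.3346  0.2219] [-0.3048  0.2234] pitch 3.0
  depth x median [ 0.7839 -0.225   0.0607]
blue [256 244  39  16 227] ends yz [0.0125 0.1043] [0.1214 0.102 ] pitch -1.2
  depth x median [0.4189 0.0666 0.1064]
blue [406 246   7  12  29] ends yz [-0.2471  0.1831] [-0.2442  0.2043] pitch 82.1
  depth x median [ 0.7831 -0.1154  0.0053]
blue [418 249  18  11  80] ends yz [-0.2927  0.1977] [-0.2622  0.2012] pitch 6.7
  depth x median [ 0.7793 -0.1642  0.0299]
blue [467 249  10  10  54] ends yz [-0.3583  0.2293] [-0.3503  0.2157] pitch -59.5
  depth x median [ 0.7862 -0.2806  0.0605]
blue [440 255  28  21 145] ends yz [-0.3506  0.1789] [-0.3036  0.1998] pitch 24.0
  depth x median [ 0.774
[... 492 characters left out ...]
an [ 0.6154 -0.6304  0.0295]
blue [190 348   7   5  29] ends yz [ 0.3722 -0.3106] [ 0.4032 -0.3318] pitch -34.4
  depth x median [ 0.5689  0.5688 -0.4987]
blue [304 394   8   5  25] ends yz [-0.0418 -0.262 ] [-0.0191 -0.2765] pitch -32.5
  depth x median [ 0.6145  0.0983 -0.4903]
blue [ 428  408  175   72 6175] ends yz [-0.6097 -0.1135] [-0.3279 -0.241 ] pitch -24.3
  depth x median [ 0.3718 -0.4469 -0.1147]
blue [265 426   8  11  58] ends yz [ 0.0838 -0.4468] [ 0.109  -0.4942] pitch -62.0
  depth x median [ 0.4435  0.113  -0.4989]
[ 0.42535372 -0.00354099  0.10425536] 118.62172974273562
shift cm [0.15 0.01 4.43] tool x [-0.024  1.     0.   ] y [ 1.     0.024 -0.001] z [-0.001  0.    -1.   ]
```

Level and aligned, with the neck at y = 0.032. Snapping it in.

step_arm:
  plan:
    - [[0, 0, 1.5, 0], [0, 0, 3, 0], [0, 0, 4.2, 0], [0, 0, 4.4, 0], [0, 0, 4.4, 0]]

```text
time_s: 24.38
eef_pos: [0.4251, -0.0034, 0.0602]
tool_rot: [-2.192, -2.25, 0.002]
contact_force: [0.7, -0.4, -0.4]
gripper_width: 0.079
gripper_force: 118.6
```

step_arm:
  plan:
    - [[0, 0, 0.5, 0], [0, 0, 1.0, 0], [0, 0, 1.5, 0], [0, 0, 2, 0], [0, 0, 2.4, 0]]

```text
time_s: 24.8
eef_pos: [0.4256, -0.0038, 0.0363]
tool_rot: [2.192, 2.25, -0.0]
contact_force: [-0.1, -1.8, 8.9]
gripper_width: 0.083
gripper_force: 120.0
```

step_arm:
  plan:
    - [[0, 0, 0.1, 0], [0, 0, 0.15, 0], [0, 0, 0.15, 0], [0, 0, 0.15, 0], [0, 0, 0.15, 0]]

```text
time_s: 25.22
eef_pos: [0.4257, -0.0039, 0.0356]
tool_rot: [2.191, 2.25, 0.0]
contact_force: [-1.1, -0.4, 8.7]
gripper_width: 0.082
gripper_force: 120.0
```

Run:
```python
from h import *
a,d=snapshot("scene"); s=observe(); held("blue",a[:300,:350],.4245); print(s["eef_pos"],s["contact_force"])
```

```text
blue [258 270  22  12 109] ends yz [0.0545 0.0371] [0.1178 0.0365] pitch -0.5
[ 0.42566137 -0.00391812  0.0355409 ] [-0.14054001 -1.04440546  9.73104988]
```

step_arm:
  plan:
    - [[0, 0, -0.1, 0], [0, 0, -0.1, 0], [0, 0, -0.1, 0], [0, 0, -0.1, 0], [0, 0, -0.1, 0]]
  fingers: 120

```text
time_s: 25.68
eef_pos: [0.4255, -0.0036, 0.036]
tool_rot: [-2.192, -2.25, 0.0]
contact_force: [0.3, 0.5, -0.0]
gripper_width: 0.527
gripper_force: 0.0
```

step_arm:
  plan:
    - [[0, 0, -3, 0], [0, 0, -6, 0], [2, 0, -8, 0], [5, 0, -8, 0], [8, 0, -8, 0]]

```text
time_s: 26.1
eef_pos: [0.4244, 0.0763, 0.1172]
tool_rot: [2.195, 2.245, 0.003]
contact_force: [0.8, -0.2, -0.7]
gripper_width: 0.529
gripper_force: 0.0
```

step_arm:
  plan:
    - [[0, 0, 0, 0], [0, 0, 3, 0], [0, 0, 6, 0], [0, 0, 7.9, 0], [0, 0, 7.9, 0]]

```text
time_s: 26.52
eef_pos: [0.4213, 0.0759, 0.0344]
tool_rot: [-2.188, -2.25, 0.008]
contact_force: [0.1, 0.3, 0.9]
gripper_width: 0.531
gripper_force: 0.0
```

Run:
```python
from h import *
a,d=snapshot("scene"); held("blue",a[:300,:350],.4245); go(.4235,.076,.036)
```

```text
blue [269 275  11   8  47] ends yz [0.0545 0.0336] [0.0842 0.0341] pitch 1.0
shift cm [-0.02  0.15 -0.01] tool x [-0.028  1.    -0.001] y [ 1.     0.028 -0.004] z [-0.004 -0.002 -1.   ]
```

step_arm:
  plan:
    - [[0, 0, 0, 0], [0, 0, 0, 0], [0, 0, 0, 0], [0, 0, 0, 0], [0, 0, 0, 0]]
  fingers: 255
  squeeze: 120

```text
time_s: 26.98
eef_pos: [0.4242, 0.0765, 0.038]
tool_rot: [2.192, 2.25, 0.003]
contact_force: [0.0, 0.1, 2.6]
gripper_width: 0.064
gripper_force: 118.4
```

step_arm:
  plan:
    - [[0, 0, 0, 0], [0, 0, -0.5, 0], [0, 0, -1, 0], [0, 0, -2, 0], [0, 0, -3, 0]]

```text
time_s: 27.4
eef_pos: [0.4228, 0.0761, 0.0676]
tool_rot: [-2.192, -2.25, 0.002]
contact_force: [-0.1, -0.4, -0.1]
gripper_width: 0.068
gripper_force: 118.8
```

step_arm:
  plan:
    - [[0, 0, -2, 0], [0, 0, -4, 0], [0, 0, -4, 0], [0, 0, -4, 0], [0, 0, -4, 0]]

```text
time_s: 27.82
eef_pos: [0.423, 0.0758, 0.1069]
tool_rot: [-2.193, -2.25, 0.001]
contact_force: [-0.7, 0.1, -1.1]
gripper_width: 0.069
gripper_force: 118.8
```

Run:
```python
from h import *
a,d=snapshot("scene"); s=observe(); held("blue",a[:300,:350],.4245); go(.395,.233,.1057); print(s["eef_pos"],s["gripper_force"],s["joints"])
```

```text
blue [256 243  11   9  59] ends yz [0.0932 0.1063] [0.1222 0.1013] pitch -9.8
blue [271 249  24  11 122] ends yz [0.012  0.1059] [0.0771 0.1013] pitch -4.0
shift cm [15.78 -2.37  0.08] tool x [-0.026  1.    -0.001] y [ 1.     0.026 -0.001] z [-0.001 -0.001 -1.   ]
[0.42280757 0.07585518 0.10660432] 118.80654618144035 [ 0.15493942  0.60475341 -0.57298562  2.21413381  0.69111148  0.50512742
 -0.93386538]
```

step_arm:
  plan:
    - [[3, -1, 0, 0], [6, -2, 0, 0], [8.6, -3.1, 0, 0], [8.6, -3.1, 0, 0], [8.6, -3.1, 0, 0]]

```text
time_s: 28.28
eef_pos: [0.3889, 0.1628, 0.1065]
tool_rot: [-2.186, -2.255, 0.002]
contact_force: [-0.2, -0.6, -0.3]
gripper_width: 0.067
gripper_force: 118.8
```

step_arm:
  plan:
    - [[0, 0, 0, -35], [0, 0, 0, -35], [0, 0, 0, -35], [0, 0, 0, -35], [0, 0, 0, -35]]

```text
time_s: 28.7
eef_pos: [0.3902, 0.1596, 0.1064]
tool_rot: [-1.408, -2.808, 0.004]
contact_force: [0.3, 0.3, -0.7]
gripper_width: 0.066
gripper_force: 118.8
```

step_arm:
  plan:
    - [[0, 0, 0, -35], [0, 0, 0, -35], [0, 0, 0, -35], [0, 0, 0, -35], [0, 0, 0, -35]]

```text
time_s: 29.12
eef_pos: [0.3902, 0.1596, 0.1063]
tool_rot: [-0.499, -3.101, 0.003]
contact_force: [0.5, 0.1, -0.6]
gripper_width: 0.07
gripper_force: 118.8
```

step_arm:
  plan:
    - [[0, 0, 0, -13.7], [0, 0, 0, -13.7], [0, 0, 0, -13.7], [0, 0, 0, -13.7], [0, 0, 0, -13.7]]

```text
time_s: 29.53
eef_pos: [0.3901, 0.1606, 0.1067]
tool_rot: [-0.137, -3.138, 0.001]
contact_force: [0.1, 0.6, -0.4]
gripper_width: 0.07
gripper_force: 118.8
```

step_arm:
  plan:
    - [[0, 0, 4, 0], [0, 0, 8, 0], [0, 0, 8.8, 0], [0, 0, 8.8, 0], [0, 0, 8.8, 0]]

```text
time_s: 29.95
eef_pos: [0.3899, 0.1616, 0.019]
tool_rot: [-0.132, -3.138, 0.001]
contact_force: [0.4, 0.4, -0.4]
gripper_width: 0.067
gripper_force: 118.8
```

Run:
```python
from h import *
a,d=snapshot("scene"); s=observe(); go(.4812,.1534,.018); print(s["eef_pos"],s["gripper_force"],s["joints"])
save("s9",cv2.resize(a[190:310,180:360],None,fx=4,fy=4,interpolation=cv2.INTER_CUBIC))
```

```text
shift cm [-9.12 -0.08  0.18] tool x [-0.996  0.084 -0.001] y [0.084 0.996 0.   ] z [ 0.001  0.    -1.   ]
[0.39040715 0.16190642 0.0196943 ] 118.79771333187819 [ 0.02729573  0.85522712 -0.73484521  2.27164445  1.30169009  0.55265988
 -0.27821803]
```

View pics/s9.png

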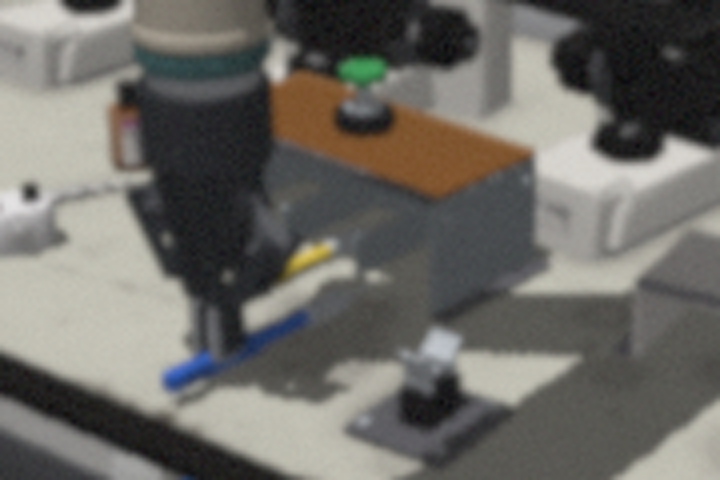

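Blue's needle points into the right bay, between the partition at (358, 260) and the wall at (430, 290). Yellow is undisturbed at (310, 258). Inserting.

step_arm:
  plan:
    - [[-2, -0.1, 0, 0], [-4, -0.1, 0, 0], [-6, -0.1, 0, 0], [-8, -0.1, 0, 0], [-9.1, -0.1, 0, 0]]

```text
time_s: 30.42
eef_pos: [0.4843, 0.1527, 0.021]
tool_rot: [0.137, 3.134, 0.002]
contact_force: [0.4, 0.2, -0.4]
gripper_width: 0.072
gripper_force: 118.8
```

step_arm:
  plan:
    - [[0, 0, 0.4, 0], [0, 0, 0.8, 0], [0, 0, 1.15, 0], [0, 0, 1.15, 0], [0, 0, 1.15, 0]]

```text
time_s: 30.83
eef_pos: [0.4801, 0.1528, 0.0088]
tool_rot: [0.129, 3.138, -0.002]
contact_force: [-0.4, -1.9, 10.2]
gripper_width: 0.07
gripper_force: 120.8
```

Run:
```python
from h import *
a,d=snapshot("scene"); s=observe(); print(s["eef_pos"],s["contact_force"])
for n in("blue","yellow"):
    v,u=np.nonzero(masks(a)[n]); p=ray("scene",u,v,.008); k=(p[:,0]<.6)&(p[:,1]>.1)&(p[:,0]>.38)&(p[:,1]<.3); p=p[k]; print(n,len(p), p[:,:2].min(0),p[:,:2].max(0))
```

```text
[0.48012245 0.15279996 0.0088259 ] [ 0.48928327 -2.65842624 11.39227718]
blue 81 [0.43614201 0.14046928] [0.54521976 0.16143961]
yellow 87 [0.44156519 0.21314583] [0.52691048 0.2324983 ]
```

step_arm:
  plan:
    - [[0, 0, 0, 0], [0, 0, 0, 0], [0, 0, 0, 0], [0, 0, 0, 0], [0, 0, 0, 0]]
  fingers: 120

```text
time_s: 31.3
eef_pos: [0.4803, 0.153, 0.0075]
tool_rot: [-0.131, -3.138, 0.0]
contact_force: [-0.4, 0.7, 0.3]
gripper_width: 0.525
gripper_force: 0.0
```

step_arm:
  plan:
    - [[0, 0, -2, 0], [0, 0, -5, 0], [0, 0, -9, 0], [0, 0, -13, 0], [0, 0, -17, 0]]

```text
time_s: 31.72
eef_pos: [0.4799, 0.153, 0.1791]
tool_rot: [-0.13, -3.137, -0.0]
contact_force: [1.0, 0.3, -0.1]
gripper_width: 0.528
gripper_force: 0.0
```

step_arm:
  plan:
    - [[-2, 1, -3, 0], [-5, 3, -3, 0], [-8, 5, -3, 0], [-10.7, 7.2, -3, 0], [-10.7, 7.2, -3, 0]]
  fingers: 255
  squeeze: 60

```text
time_s: 32.13
eef_pos: [0.5978, 0.2195, 0.2075]
tool_rot: [0.133, 3.135, 0.009]
contact_force: [0.5, 0.3, -0.5]
gripper_width: 0.001
gripper_force: 0.0
```

Run:
```python
from h import *
a,d=snapshot("scene"); s=observe(); print(s["joints"],s["gripper_width"])
go(.5926,.2155,.135)
for n in("blue","yellow"):
    v,u=np.nonzero(masks(a)[n]); p=ray("scene",u,v,.008); k=(p[:,0]<.6)&(p[:,1]>.1)&(p[:,0]>.38)&(p[:,1]<.3); p=p[k]; print(n,len(p), p[:,:2].min(0),p[:,:2].max(0))
h=cv2.cvtColor(a,cv2.COLOR_RGB2HSV); v,u=np.nonzero((abs(h[...,0].astype(int)-65)<15)&(h[...,1]>120)); p=ray("scene",u,v,.129); k=(abs(p[:,0]-.59)<.06)&(abs(p[:,1]-.215)<.06); print(k.sum(),p[k].mean(0))
```

```text
[ 0.14671277  0.81756644 -1.00203238  1.5770243   0.73242581  1.16023371
  0.47118032] 0.0005009839032038692
shift cm [ 0.19 -0.27  7.2 ] tool x [-0.996  0.084  0.   ] y [0.084 0.996 0.003] z [ 0.     0.003 -1.   ]
blue 121 [0.43469296 0.13981497] [0.54824418 0.16143961]
yellow 107 [0.44156519 0.21151859] [0.55063077 0.2324983 ]
48 [0.5900908  0.21254275 0.129     ]
```

Both are in. Now the plunger.

step_arm:
  plan:
    - [[0, 0, 2.5, 0], [0, 0, 5, 0], [0, 0, 6.8, 0], [0, 0, 7.2, 0], [0, 0, 7.2, 0]]

```text
time_s: 32.6
eef_pos: [0.5918, 0.2147, 0.1343]
tool_rot: [-0.13, -3.136, 0.003]
contact_force: [0.3, -0.8, -0.2]
gripper_width: -0.002
gripper_force: 0.0
```

step_arm:
  plan:
    - [[0, 0, 0.4, 0], [0, 0, 0.8, 0], [0, 0, 1.2, 0], [0, 0, 1.5, 0], [0, 0, 1.5, 0]]

```text
time_s: 33.02
eef_pos: [0.5939, 0.2163, 0.1213]
tool_rot: [0.131, 3.137, 0.002]
contact_force: [0.4, -0.2, 5.9]
gripper_width: 0.0
gripper_force: 2.8
```

step_arm:
  plan:
    - [[0, 0, 0.2, 0], [0, 0, 0.4, 0], [0, 0, 0.5, 0], [0, 0, 0.5, 0], [0, 0, 0.5, 0]]

```text
time_s: 33.43
eef_pos: [0.594, 0.2164, 0.1171]
tool_rot: [0.131, 3.137, 0.001]
contact_force: [-0.3, -1.0, 7.8]
gripper_width: 0.002
gripper_force: 4.0
```

step_arm:
  plan:
    - [[0, 0, 0.15, 0], [0, 0, 0.3, 0], [0, 0, 0.3, 0], [0, 0, 0.3, 0], [0, 0, 0.3, 0]]

```text
time_s: 33.85
eef_pos: [0.5941, 0.2165, 0.1169]
tool_rot: [0.131, 3.135, 0.0]
contact_force: [-4.5, -3.9, 24.8]
gripper_width: -0.004
gripper_force: 12.5
```

Hard stop reached: 24.8 N with no further travel. I'll release upward and check.

step_arm:
  plan:
    - [[0, 0, -1, 0], [0, 0, -3, 0], [0, 0, -6, 0], [0, 0, -9, 0], [0, 0, -12, 0]]

```text
time_s: 34.27
eef_pos: [0.593, 0.2155, 0.2337]
tool_rot: [-0.131, -3.138, 0.001]
contact_force: [0.2, 0.1, -0.6]
gripper_width: -0.001
gripper_force: 0.0
```

step_arm:
  plan:
    - [[8, 0, -4, 0], [12, 0, -4, 0], [15, 0, -4, 0], [18, 0, -4, 0], [18, 0, -4, 0]]

```text
time_s: 34.68
eef_pos: [0.4089, 0.231, 0.2732]
tool_rot: [-0.124, -3.139, 0.003]
contact_force: [-0.7, 0.1, -0.5]
gripper_width: 0.001
gripper_force: 0.0
```

step_arm:
  plan:
    - [[0, -15, 0, 0], [0, -15, 0, 0], [0, -15, 0, 0], [0, -15, 0, 0], [0, -15, 0, 0]]

```text
time_s: 35.1
eef_pos: [0.4004, 0.0749, 0.2717]
tool_rot: [-0.144, -3.136, 0.009]
contact_force: [-0.4, 0.0, 0.2]
gripper_width: 0.001
gripper_force: 0.0
```

step_arm:
  plan:
    - [[0, -17, 0, 0], [0, -17, 0, 0], [0, -17, 0, 0], [0, -17, 0, 0], [0, -17, 0, 0]]

```text
time_s: 35.52
eef_pos: [0.3859, -0.0956, 0.2718]
tool_rot: [-0.149, -3.135, 0.005]
contact_force: [0.4, 0.4, -0.0]
gripper_width: 0.0
gripper_force: 0.0
```

Run:
```python
from h import *
a,d=snapshot("scene"); b,d2=snapshot("top"); print(observe()["contact_force"])
for n in("blue","yellow"): fit(b,n,(.38,.6,.08,.3))
P=cloud("top",d2); z=P[...,2]; q=P[(abs(P[...,0]-.593)<.008)&(abs(P[...,1]-.2155)<.008)]; print("plunger z",np.median(q[:,2]))
c=np.vstack([cv2.resize(a[190:400,150:520],(740,420),interpolation=cv2.INTER_CUBIC)[:330],cv2.resize(b[190:300,180:470],(740,281)[:2],interpolation=cv2.INTER_CUBIC)[:265]]); save("s10",c)
```

```text
[-0.09925387  0.61614491  0.36640506]
blue 84 c [0.4863 0.1528] ends [0.4395 0.1572] [0.5437 0.1483] len 0.1047 yaw -4.9
yellow 62 c [0.4893 0.2249] ends [0.4473 0.2291] [0.5484 0.2198] len 0.1015 yaw -5.3
plunger z 0.12969959547247623
```

View pics/s10.png

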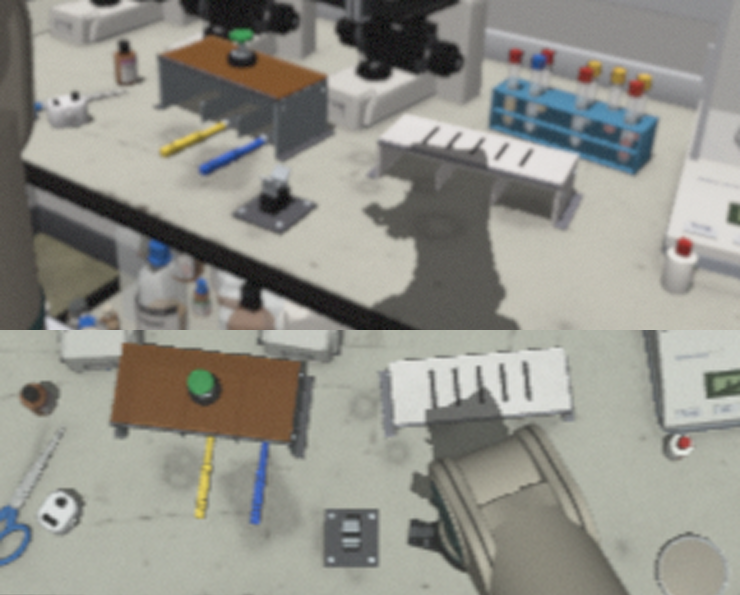

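Yellow (200, 475 in the top view) and blue (260, 480) lie with only colour showing outside the hood. The plunger is up at z = 0.1297, and the bystanders are in place.

```bash
python3 -c "from rig import close_job; print(close_job())"
```

```text
the job is handed in; nothing more can be done
None
```

The job is handed in: yellow, then blue (red was absent) went through the clip and now lie in the UV hood with all steel under the roof and handles out, and the plunger was pressed to its stop and came back up.

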